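Snap the tube carrier's hook onto the hanging loop

TASK

Hang the tube carrier on the wire loop of the stand: pick it up by the tab above its snap hook and push the hook straight down onto the loop's front bar until the sprung gate has flicked shut underneath the bar, then let go so that the carrier hangs upright from the loop. The loop is springy and light, so press it with no more than about 18 N, and leave the other things where they are.

Things in the scene. Friction and masses are not known exactly. Their poses are not given: they have to be found in the camera images.
- hook_tab (a point): Centre of the black grip tab (26 mm x, 12 mm y, 48 mm high) on top of the tube carrier, the loose thing to hang: 180 to 310 g, 202 mm tall, standing upright. Under the tab a flat steel hook, 12 mm wide in y, rises from a grey disc 76 mm across. z up; x points from the hook's back limb to its nose. Solid crown under the tab, 24 to 32 mm below this point.
- mouth (a point): Middle of the gate line in the hook's mouth, 63 mm below hook_tab, same axes. Mouth 18 mm wide: back limb at x -15 to -9, running down to the disc; nose at x +9 to +14, its lip flaring out to x +20, 15 mm below this point. Above: crown 31 mm up. Below: disc underside 115 mm down, its caps' tops 85 mm down, so from 15 to 85 mm down the hook is open on +x and a bar can come in sideways.
- gate (a joint): Wire gate 18 mm long, hinged on the back limb, shut against the nose: 0 = shut (level), up to 1.4 rad as a bar from below pushes it up into the mouth; it never swings down. A spring (0.08 N m/rad) closes it; the push needed rises to 10 to 16 N at 0.7 rad, then falls; once the bar's middle is 18 to 22 mm above the gate line it flicks back to 0 below the bar; 5 mm more and the bar meets the crown.
- stand: Hanging stand, fixed. Origin on the bench straight below the middle of the loop's front bar, which runs along y; x points to the mast, 120 mm away. The bar's middle is anywhere from 156 to 202 mm above the bench (the clamp is set by hand): find it by touch or eye. Base plate 12 mm thick, x 60 to 190 mm, 110 mm wide. Hang with carrier x along stand x: nose inside the loop, back limb outside.
- mast_top (a point): Top of the stand's round mast (16 mm thick, 252 mm high). A clamp on it holds out a level loop of 8 mm steel wire towards stand -x: front bar straight for 68 mm, loop 88 mm wide outside, open inside for 60 mm behind the bar.
- loop (a joint): How far the sprung loop is pressed down, in m: 0 = unloaded, straight down, 6000 N/m (18 N presses it 3 mm down), stop at 8 mm.
- reagent_bottle: Brown bottle, 52 mm across, 85 mm high, origin at the underside. To be left alone.
- bucket: Black cup-shaped rotor bucket, 90 mm across, 75 mm high, origin at the underside. To be left alone.
- spare_disc: Grey disc with holes and no hook, 76 mm across, 20 mm high, origin at the underside. To be left alone.
- tube_rack: White rack with capped tubes, 75 by 120 mm, 63 mm high, origin at the underside. To be left alone.
- loose_tube: Clear tube with blue cap lying on the bench, 89 mm long, 19 mm thick, long axis x. To be left alone.
- marker: Black marker pen lying on the bench, 120 mm long, 14 mm thick, long axis x. To be left alone.

How it is judged:
By the outcome, as a careful person would: the job done as asked, in the order asked, and still so for the second after the job is handed in, with the robot touching nothing.
It also fails if it takes over 58 s, if anything falls off the work surface, if the arm or the gripper's body presses on something with over 40 N, if the wrist force passes 120 N, or if a joint passes its speed limit or range.

ROBOT

A 6-joint arm with a two-finger parallel gripper is mounted at the origin on the work surface. World frame = base frame: x ahead of the robot, y to its left, z up, the work surface at z = 0. Lengths are in m, angles in rad, forces in N, time in s.
With the tool pointing down it reaches from about 0.3 to 0.85 m from the base axis. Payload 4.2 kg.
Tool frame: the origin (TCP) lies between the finger pads; the fingertips stand 22 mm ahead of it and the grasp point (between the pads) lies 3 mm ahead of it (ctrl.finger_overhang is the distance from the TCP to the fingertips, in m); y points along the fingers, x is the direction in which the jaws open and shut, and the axes are right-handed (so a half turn about y gives the same grasp; the last joint's range is limited). The gripper opens to 91 mm and grips with 3 to 60 N. Pads are 32 mm wide; open, the fingers measure 118 mm over their backs; the gripper's body (76 mm by 178 mm) begins 60 mm behind the grasp point.
Start: joints at [1.306, 0.32, 1.565, -0, 1.257, -0.02], TCP at [0.139, 0.558, 0.215] pointing down, gripper open.
Joint ranges: [-3.11, 3.11], [-0.84, 2.01], [0.21, 2.61], [-1.34, 4.49], [0.05, 2.63], [-2.56, 2.56]. Speed limits (rad/s): [2.57, 2.57, 3.14, 3.14, 3.14, 3.14].

INTERFACE

Orientations are given as a unit quaternion [w, x, y, z].
In Python, from station import ctrl, get_image, job gives the robot as it stands.
- The arm moves only by the tool drive_tool, never from a script. Its argument "commands" is a list of rows, each an object of numbers: "x", "y", "z": the shift along the tool's x, y, z in units of 50 mm (1.0 is 50 mm); "ax", "ay", "az": the turn, a rotation vector about the tool's x, y, z in units of 8 degrees (1.0 is 8 degrees). In form: [{"x": .., "y": .., "z": .., "ax": .., "ay": .., "az": ..}, ...]. A call has 1 to 8 rows; each row shifts and turns the commanded pose from where the row before left it, along the tool's axes as they then stand; what a row does not reach is not made up. A row lasts 1/10 s, in which the tool goes at most 50 mm and 8.59 degrees, less where a joint would pass 70% of its speed; a pose out of reach is approached as far as the arm can. A call is refused whole if a number of a shift passes 1 or a number of a turn 1, either way. A call with a gripper value outside its range is refused whole. "grip" is the closure in counts, from 0 (fully open) to 255 (shut), set as the call begins (left out, the last holds). The fingers move at their own pace and stop on an object; "grip_force" is the grip in N (left out, the last holds). Time passes only in rows, so rows that do not move let the fingers close. It gives the time, the measured TCP pose, the force and the opening at its end, in the units of the state.
- ctrl.get_state(): the state, without advancing time (a new reading comes with each control period).
- get_image(name): name is "scene" or "top"; returns a dict with "img" (420x560x3 uint8, red, green, blue), "depth" (420x560 float32, m along the optical axis (not along the pixel's ray), 0 where there is no reading), "mtx" (3x3 intrinsics, pixels), "R" (3x3) and "t" (3): a world point X has camera coordinates R X + t. Camera axes: x right, y down, z forward; pixel columns grow to the right and rows downward; lengths in m; the calibration is good to about 2 mm. A picture is of the moment at which its call begins.
- job.job_done(): hands the job in, once; it reports no verdict.
The state is a dict: "clock": time; "qpos": joint angles; "dq": joint speeds; "tau": joint torques, N m; "tcp_pos": TCP position; "tcp_rot": TCP orientation; "force": force on the tool from outside, world axes, zero at the start; "ft_torque": the same for the moment, N m; "gripper_width": finger opening in m.
Only numpy, scipy, OpenCV 4.12 (cv2) and the standard library are available. Lean on these libraries where they do the work, as an engineer would, in place of code of your own. Each camera call takes 0.05 s, during which the arm holds its last target.

## Working session

There is one attempt and no reset: what is moved stays moved. The work goes in short steps, Python scripts to look and compute and a tool call to move; the robot and the scene stay as the last step left them, time stands still between calls to the robot, and variables do not carry over. Pictures are saved under pics/ and viewed, and the job is handed in when it is done.

Besides the shell and the picture viewer there is one more tool, called after "Request:" by a JSON object that holds its "op" and its "data". drive_tool: Moves the arm, as the interface text tells. Its arguments: {"type":"object","properties":{"commands":{"type":"array","items":{"type":"object","properties":{"x":{"type":"number"},"y":{"type":"number"},"z":{"type":"number"},"ax":{"type":"number"},"ay":{"type":"number"},"az":{"type":"number"}}}},"grip":{"type":"number"},"grip_force":{"type":"number"}},"required":["commands"]}

```bash
mkdir -p pics; ls
cat > h.py <<'E'
import numpy as np,cv2
from station import ctrl,get_image,job
def snap(n,tag):
    d=get_image(n); cv2.imwrite(f'pics/{tag}.png',d['img'][:,:,::-1]); np.savez(f'/tmp/{tag}.npz',**d); return d
def world(d,mask=None):
    K,R,t=d['mtx'],d['R'],d['t']; z=d['depth']; v,u=np.mgrid[:z.shape[0],:z.shape[1]]
    P=np.stack([(u-K[0,2])/K[0,0]*z,(v-K[1,2])/K[1,1]*z,z],-1)
    W=(P-t)@R; W[z==0]=np.nan; return W
E
python3 - <<'E'
from h import *
for n in('scene','top'):
    d=snap(n,n+'0'); print(n,d['mtx'].round(1).tolist(),(-d['R'].T@d['t']).round(3),d['R'].round(2).tolist())
s=ctrl.get_state(); print(s)
E
```

```text
pics
scene [[438.5, 0.0, 277.6], [0.0, 438.5, 210.4], [0.0, 0.0, 1.0]] [1.25  0.042 0.865] [[-0.03, 1.0, -0.02], [0.72, 0.01, -0.7], [-0.7, -0.03, -0.71]]
top [[390.4, 0.0, 279.2], [0.0, 390.4, 210.7], [0.0, 0.0, 1.0]] [ 0.432 -0.025  1.121] [[-0.02, -1.0, -0.01], [-0.99, 0.03, -0.16], [0.16, 0.01, -0.99]]
{'clock': 0.1, 'qpos': array([ 1.30599350e+00,  3.20205961e-01,  1.56553207e+00,  1.56157469e-05,
        1.25740081e+00, -2.00043611e-02]), 'dq': array([ 2.10915675e-05, -2.43738064e-03, -2.85694390e-03,  8.76498651e-04,
        1.59293100e-03,  1.33543048e-03]), 'tau': array([ 5.24346433e-04, -4.13332772e+01, -2.32509255e+01,  7.30965030e-02,
        4.21612593e-02, -5.40652297e-05]), 'tcp_pos': array([0.13923868, 0.55743135, 0.21462669]), 'tcp_rot': array([-0.55698351,  0.55763066,  0.43477024, -0.43565153]), 'force': array([ 0.2258951 , -0.54847911,  0.30718801]), 'ft_torque': array([ 0.05402258, -0.02480251, -0.0302718 ]), 'gripper_width': 0.09120133895008821}
```

View pics/scene0.png

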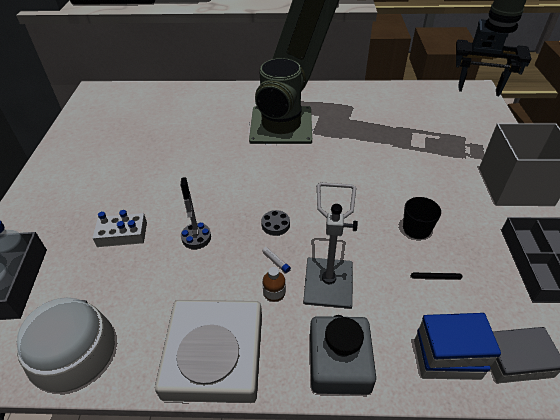

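View pics/top0.png

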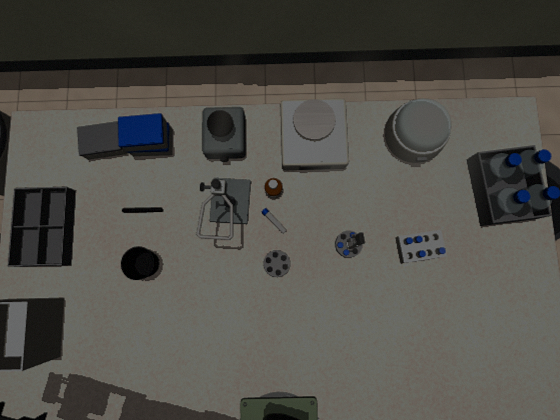

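Run:
```python
from h import *
S=dict(np.load('/tmp/scene0.npz'));T=dict(np.load('/tmp/top0.npz'))
a=cv2.resize(S['img'][165:260,160:255],None,fx=4,fy=4,interpolation=0)
b=cv2.resize(S['img'][170:265,295:390],None,fx=4,fy=4,interpolation=0)
cv2.imwrite('pics/c1.png',np.hstack([a,b])[:,:,::-1])
a=cv2.resize(T['img'][215:275,320:390],None,fx=5,fy=5,interpolation=0)
b=cv2.resize(T['img'][170:250,185:255],None,fx=5,fy=5,interpolation=0)
a=cv2.copyMakeBorder(a,0,100,0,0,0)
cv2.imwrite('pics/c2.png',np.clip(np.hstack([a,b])[:,:,::-1]*1.8,0,255).astype(np.uint8))
for n,D in(('s',S),('t',T)):
    W=world(D)
    for nm,lo,hi in(('all',.02,.3),('tab',.155,.215)):
        pass
    m=(W[...,2]>.155)&(W[...,2]<.3)&(W[...,0]>.3)
    k,l,st,c=cv2.connectedComponentsWithStats(m.astype(np.uint8))
    for i in range(1,k):
        if st[i,4]>6:
            P=W[l==i]; print(n,st[i],P.min(0).round(3),P.max(0).round(3),P.mean(0).round(3))
```

```text
s [506 140  54  23 162] [0.301 0.598 0.155] [0.384 0.703 0.163] [0.363 0.629 0.158]
s [181 177   8  23 140] [ 0.493 -0.213  0.155] [ 0.525 -0.201  0.205] [ 0.516 -0.206  0.185]
s [317 183  41  59 967] [0.516 0.094 0.156] [0.659 0.18  0.254] [0.613 0.133 0.21 ]
t [538 149  14  13 129] [ 0.696 -0.708  0.155] [ 0.729 -0.676  0.161] [ 0.712 -0.691  0.158]
t [508 153  14  13 130] [ 0.689 -0.633  0.155] [ 0.721 -0.599  0.162] [ 0.705 -0.616  0.158]
t [197 179  37  61 742] [0.516 0.094 0.186] [0.656 0.181 0.255] [0.593 0.133 0.212]
t [546 186  14  13 129] [ 0.601 -0.715  0.155] [ 0.632 -0.683  0.163] [ 0.616 -0.7    0.158]
t [517 190  14  13 138] [ 0.593 -0.643  0.155] [ 0.624 -0.61   0.162] [ 0.609 -0.625  0.158]
t [355 232  10  13  96] [ 0.498 -0.214  0.155] [ 0.524 -0.201  0.206] [ 0.511 -0.206  0.192]
t [  0 301  30  36 157] [0.3   0.598 0.155] [0.382 0.669 0.164] [0.352 0.612 0.159]
```

View pics/c1.png

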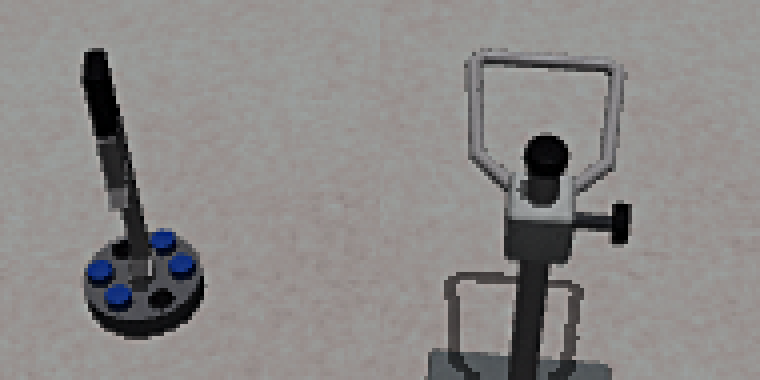

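View pics/c2.png

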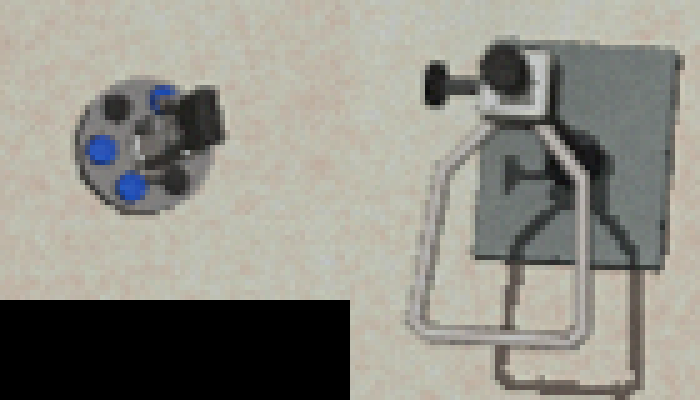

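Run:
```python
from h import *
S=dict(np.load('/tmp/scene0.npz'));T=dict(np.load('/tmp/top0.npz'))
for n,D in(('s',S),('t',T)):
    W=world(D); X,Y,Z=W[...,0],W[...,1],W[...,2]
    m=(abs(X-.51)<.05)&(abs(Y+.207)<.05)&(Z>.155)
    P=W[m]; top=P[P[:,2]>P[:,2].max()-.004]; print(n,'tab top',len(top),top.mean(0).round(4),top.min(0).round(3),top.max(0).round(3), cv2.minAreaRect((P[:,:2]*1000).astype(np.float32)),cv2.minAreaRect((top[:,:2]*1000).astype(np.float32)))
    for lo in np.arange(.03,.16,.01):
        q=W[(abs(X-.51)<.06)&(abs(Y+.207)<.06)&(Z>lo)&(Z<lo+.01)]
        if len(q): print(round(lo,3),len(q),q.min(0).round(3),q.max(0).round(3),q.mean(0).round(3))
    q=W[(abs(X-.51)<.06)&(abs(Y+.207)<.06)&(Z>.013)&(Z<.028)]
    print('disc',cv2.minEnclosingCircle((q[:,:2]*1000).astype(np.float32)))
    # stand
    m=(X>.5)&(X<.54)&(Y>.08)&(Y<.2)&(Z>.12); P=W[m]
    print('loopfront',P.min(0).round(3),P.max(0).round(3))
    P=P[(P[:,0]<.53)&(abs(P[:,1]-.137)<.028)]; print(len(P),'zpct',np.percentile(P[:,2],[5,50,95]).round(4),'x',np.percentile(P[:,0],[5,50,95]).round(4)); f=np.polyfit(P[:,1],P[:,0],1); print('x=f(y)',f, np.polyfit(P[:,1],P[:,2],1))
    P=W[(X>.5)&(X<.75)&(Y>.05)&(Y<.25)&(Z>.240)]; print('mast',len(P),P.mean(0).round(4),P.min(0).round(3),P.max(0).round(3))
    P=W[(X>.55)&(X<.8)&(Y>.05)&(Y<.25)&(Z>.008)&(Z<.015)]; print('base',cv2.minAreaRect((P[:,:2]*1000).astype(np.float32)))
    P=W[(X>.5)&(X<.59)&(Y>.05)&(Y<.25)&(Z>.15)]
    for s,nm in((1,'L'),(-1,'R')):
        q=P[(P[:,1]-.137)*s>.025]; q=q[(q[:,0]>.535)&(q[:,0]<.575)]; print(nm,q.mean(0).round(4),np.polyfit(q[:,0],q[:,1],1).round(3))
```

```text
s tab top 27 [ 0.5099 -0.2084  0.2024] [ 0.5   -0.213  0.201] [ 0.522 -0.203  0.205] ((509.1233215332031, -208.04539489746094), (31.815765380859375, 12.336677551269531), 5.18646240234375) ((510.8321838378906, -207.79647827148438), (21.961387634277344, 9.179485321044922), 8.064624786376953)
0.03 28 [ 0.493 -0.237  0.03 ] [ 0.537 -0.177  0.039] [ 0.509 -0.211  0.033]
0.04 14 [ 0.495 -0.214  0.041] [ 0.501 -0.203  0.05 ] [ 0.499 -0.209  0.045]
0.05 14 [ 0.498 -0.215  0.05 ] [ 0.502 -0.204  0.058] [ 0.499 -0.209  0.055]
0.06 13 [ 0.496 -0.215  0.061] [ 0.504 -0.204  0.069] [ 0.499 -0.209  0.065]
0.07 13 [ 0.494 -0.214  0.07 ] [ 0.501 -0.204  0.08 ] [ 0.499 -0.208  0.075]
0.08 6 [ 0.497 -0.207  0.08 ] [ 0.501 -0.203  0.09 ] [ 0.499 -0.205  0.085]
0.09 6 [ 0.495 -0.207  0.092] [ 0.5   -0.203  0.099] [ 0.498 -0.205  0.095]
0.1 19 [ 0.498 -0.212  0.102] [ 0.53  -0.202  0.11 ] [ 0.521 -0.206  0.106]
0.11 29 [ 0.497 -0.213  0.11 ] [ 0.528 -0.201  0.12 ] [ 0.517 -0.206  0.116]
0.12 21 [ 0.496 -0.211  0.12 ] [ 0.524 -0.202  0.129] [ 0.516 -0.206  0.126]
0.13 19 [ 0.497 -0.213  0.131] [ 0.525 -0.
[... 1665 characters left out ...]
 -0.206  0.131] [ 0.524 -0.201  0.138] [ 0.503 -0.204  0.135]
0.14 5 [ 0.498 -0.204  0.141] [ 0.523 -0.201  0.149] [ 0.513 -0.202  0.146]
0.15 15 [ 0.497 -0.216  0.15 ] [ 0.524 -0.201  0.159] [ 0.507 -0.205  0.154]
disc ((511.67291259765625, -208.1137237548828), 38.083587646484375)
loopfront [0.516 0.094 0.199] [0.54  0.18  0.211]
80 zpct [0.2006 0.2044 0.2074] x [0.5164 0.5214 0.5266]
x=f(y) [0.09461965 0.50862817] [-0.00874996  0.20541176]
mast 74 [0.6403 0.1275 0.2517] [0.631 0.117 0.243] [0.65  0.138 0.255]
base ((675.72412109375, 150.85888671875), (200.85610961914062, 166.9450225830078), 2.387575626373291)
L [0.5552 0.1734 0.2044] [-0.182  0.275]
R [0.555  0.0977 0.2043] [-0.002  0.099]
```

```bash
cat >> h.py <<'E'
from scipy.spatial.transform import Rotation as Ro
def st():
    s=ctrl.get_state(); q=s['tcp_rot']; R=Ro.from_quat([q[1],q[2],q[3],q[0]]); return s,s['tcp_pos'],R
def goal(p,yaw,flip=1):
    # tool y down, tool x along flip*(carrier y at yaw)
    s,p0,R=st(); y=np.array([0,0,-1.]); x=flip*np.array([-np.sin(yaw),np.cos(yaw),0]); z=np.cross(x,y)
    G=Ro.from_matrix(np.stack([x,y,z],1))
    print('t',round(s['clock'],2),'p',p0.round(4),'q',s['qpos'].round(3),'F',s['force'].round(2),'w',round(s['gripper_width'],4))
    print('shift now-axes /50mm',(R.inv().apply(np.array(p)-p0)/.05).round(3),' after-turn axes',(G.inv().apply(np.array(p)-p0)/.05).round(3),'turn/8deg',(np.degrees((R.inv()*G).as_rotvec())/8).round(3))
E
python3 - <<'E'
from h import *
s,p,R=st(); print(R.as_matrix().round(3)); 
for f in(1,-1): goal([.511,-.208,.35],np.radians(7.5),f)
E
```

```text
[[ 0.242 -0.    -0.97 ]
 [ 0.97  -0.001  0.242]
 [-0.002 -1.     0.   ]]
t 0.1 p [0.1392 0.5574 0.2146] q [ 1.306  0.32   1.566  0.     1.257 -0.02 ] F [ 0.23 -0.55  0.31] w 0.0912
shift now-axes /50mm [-13.054  -2.688 -10.924]  after-turn axes [-16.148  -2.707  -5.373] turn/8deg [-2.000e-03 -2.691e+00 -1.100e-02]
t 0.1 p [0.1392 0.5574 0.2146] q [ 1.306  0.32   1.566  0.     1.257 -0.02 ] F [ 0.23 -0.55  0.31] w 0.0912
shift now-axes /50mm [-13.054  -2.688 -10.924]  after-turn axes [16.148 -2.707  5.373] turn/8deg [ 1.5000e-02  1.9809e+01 -3.0000e-03]
```

Request:
{"op": "drive_tool", "data": {"commands": [{"y": -0.7}, {"y": -0.7, "ay": -0.9}, {"y": -0.7, "ay": -0.9}, {"y": -0.6, "ay": -0.9}, {"x": -0.8, "z": -0.5}, {"x": -0.8, "z": -0.5}, {"x": -0.8, "z": -0.5}, {"x": -0.8, "z": -0.5}], "grip": 100}}

```text
validation failed for argument at $.co...
```

Request:
{"op": "drive_tool", "data": {"commands": [{"x": -0.8, "z": -0.5}, {"x": -0.8, "z": -0.4}, {"x": -0.8, "z": -0.3}, {"x": -0.8, "z": -0.3}, {"x": -0.8, "z": -0.3}, {"x": -0.8, "z": -0.2}, {"x": -0.8, "z": -0.2}, {"x": -0.8, "z": -0.2}]}}

```text
validation failed for argument at $.co...
```

Run:
```python
from h import *
goal([.511,-.208,.35],np.radians(7.5),1)
```

```text
t 0.1 p [0.1392 0.5574 0.2146] q [ 1.306  0.32   1.566  0.     1.257 -0.02 ] F [ 0.23 -0.55  0.31] w 0.0912
shift now-axes /50mm [-13.054  -2.688 -10.924]  after-turn axes [-16.148  -2.707  -5.373] turn/8deg [-2.000e-03 -2.691e+00 -1.100e-02]
```

Request:
{"op": "drive_tool", "data": {"commands": [{"x": 0, "y": -0.7, "z": 0, "ax": 0, "ay": 0, "az": 0}, {"x": 0, "y": -0.7, "z": 0, "ax": 0, "ay": -0.9, "az": 0}, {"x": 0, "y": -0.7, "z": 0, "ax": 0, "ay": -0.9, "az": 0}, {"x": 0, "y": -0.6, "z": 0, "ax": 0, "ay": -0.9, "az": 0}, {"x": -0.8, "y": 0, "z": -0.5, "ax": 0, "ay": 0, "az": 0}, {"x": -0.8, "y": 0, "z": -0.5, "ax": 0, "ay": 0, "az": 0}, {"x": -0.8, "y": 0, "z": -0.5, "ax": 0, "ay": 0, "az": 0}, {"x": -0.8, "y": 0, "z": -0.5, "ax": 0, "ay": 0, "az": 0}], "grip": 100}}

```text
clock: 0.9
tcp_pos: [0.2602, 0.4108, 0.35]
tcp_rot: [0.466, -0.466, -0.532, 0.532]
force: [1.6, 0.1, 0.6]
gripper_width: 0.0558
```

Request:
{"op": "drive_tool", "data": {"commands": [{"x": -0.8, "y": 0, "z": -0.5, "ax": 0, "ay": 0, "az": 0}, {"x": -0.8, "y": 0, "z": -0.4, "ax": 0, "ay": 0, "az": 0}, {"x": -0.8, "y": 0, "z": -0.3, "ax": 0, "ay": 0, "az": 0}, {"x": -0.8, "y": 0, "z": -0.3, "ax": 0, "ay": 0, "az": 0}, {"x": -0.8, "y": 0, "z": -0.3, "ax": 0, "ay": 0, "az": 0}, {"x": -0.8, "y": 0, "z": -0.2, "ax": 0, "ay": 0, "az": 0}, {"x": -0.8, "y": 0, "z": -0.2, "ax": 0, "ay": 0, "az": 0}, {"x": -0.8, "y": 0, "z": -0.2, "ax": 0, "ay": 0, "az": 0}]}}

```text
clock: 1.7
tcp_pos: [0.4208, 0.1094, 0.3501]
tcp_rot: [0.466, -0.466, -0.532, 0.532]
force: [1.5, -0.1, -1.0]
gripper_width: 0.0553
```

Run:
```python
from h import *
goal([.511,-.208,.35],np.radians(7.5),1)
```

```text
t 1.7 p [0.4208 0.1094 0.3501] q [ 0.228  0.033  1.591  0.     1.518 -1.475] F [ 1.53 -0.08 -1.04] w 0.0553
shift now-axes /50mm [-6.529  0.    -0.951]  after-turn axes [-6.528e+00  2.000e-03 -9.590e-01] turn/8deg [-0.002  0.009  0.001]
```

Request:
{"op": "drive_tool", "data": {"commands": [{"x": -0.85, "y": 0, "z": -0.12, "ax": 0, "ay": 0, "az": 0}, {"x": -0.85, "y": 0, "z": -0.12, "ax": 0, "ay": 0, "az": 0}, {"x": -0.85, "y": 0, "z": -0.12, "ax": 0, "ay": 0, "az": 0}, {"x": -0.85, "y": 0, "z": -0.12, "ax": 0, "ay": 0, "az": 0}, {"x": -0.85, "y": 0, "z": -0.12, "ax": 0, "ay": 0, "az": 0}, {"x": -0.85, "y": 0, "z": -0.12, "ax": 0, "ay": 0, "az": 0}, {"x": -0.85, "y": 0, "z": -0.12, "ax": 0, "ay": 0, "az": 0}, {"x": -0.58, "y": 0, "z": -0.12, "ax": 0, "ay": 0, "az": 0}]}}

```text
clock: 2.5
tcp_pos: [0.5114, -0.209, 0.3495]
tcp_rot: [0.467, -0.466, -0.531, 0.532]
force: [0.2, 0.6, 0.1]
gripper_width: 0.0552
```

Run:
```python
from h import *
d=snap('scene','s1'); cv2.imwrite('pics/s1c.png',cv2.resize(d['img'][90:260,120:260],None,fx=3.5,fy=3.5,interpolation=0)[:,:,::-1])
goal([.511,-.208,.186],np.radians(7.5),1)
```

```text
t 2.55 p [ 0.5127 -0.2124  0.3487] q [-0.411  0.236  1.353 -0.003  1.552 -2.11 ] F [ 1.3  -2.49  0.54] w 0.0553
shift now-axes /50mm [0.102 3.253 0.019]  after-turn axes [0.091 3.253 0.023] turn/8deg [-0.009 -0.019 -0.022]
```

View pics/s1c.png

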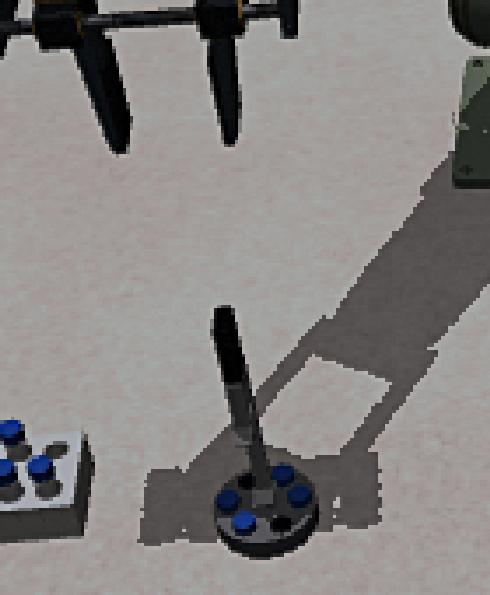

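Request:
{"op": "drive_tool", "data": {"commands": [{"x": 0, "y": 0.5, "z": 0, "ax": 0, "ay": 0, "az": 0}, {"x": 0, "y": 0.6, "z": 0, "ax": 0, "ay": 0, "az": 0}, {"x": 0, "y": 0.6, "z": 0, "ax": 0, "ay": 0, "az": 0}, {"x": 0, "y": 0.5, "z": 0, "ax": 0, "ay": 0, "az": 0}, {"x": 0, "y": 0, "z": 0, "ax": 0, "ay": 0, "az": 0}, {"x": 0, "y": 0, "z": 0, "ax": 0, "ay": 0, "az": 0}]}}

```text
clock: 3.15
tcp_pos: [0.5114, -0.2062, 0.2406]
tcp_rot: [-0.466, 0.466, 0.532, -0.532]
force: [-0.3, -1.0, -0.3]
gripper_width: 0.0554
```

Run:
```python
from h import *
goal([.511,-.208,.186],np.radians(7.5),1)
```

```text
t 3.15 p [ 0.5114 -0.2062  0.2406] q [-0.404  0.268  1.575  0.     1.299 -2.107] F [-0.32 -0.97 -0.25] w 0.0554
shift now-axes /50mm [-0.035  1.092  0.013]  after-turn axes [-0.035  1.092  0.013] turn/8deg [-0.002  0.01   0.002]
```

Request:
{"op": "drive_tool", "data": {"commands": [{"x": -0.035, "y": 0.3, "z": 0.01, "ax": 0, "ay": 0, "az": 0}, {"x": 0, "y": 0.3, "z": 0, "ax": 0, "ay": 0, "az": 0}, {"x": 0, "y": 0.3, "z": 0, "ax": 0, "ay": 0, "az": 0}, {"x": 0, "y": 0.19, "z": 0, "ax": 0, "ay": 0, "az": 0}, {"x": 0, "y": 0, "z": 0, "ax": 0, "ay": 0, "az": 0}, {"x": 0, "y": 0, "z": 0, "ax": 0, "ay": 0, "az": 0}]}}

```text
clock: 3.75
tcp_pos: [0.5118, -0.2083, 0.187]
tcp_rot: [-0.465, 0.467, 0.532, -0.532]
force: [0.2, -1.2, 0.1]
gripper_width: 0.0551
```

Request:
{"op": "drive_tool", "data": {"commands": [{"x": 0, "y": 0, "z": 0, "ax": 0, "ay": 0, "az": 0}, {"x": 0, "y": 0, "z": 0, "ax": 0, "ay": 0, "az": 0}, {"x": 0, "y": 0, "z": 0, "ax": 0, "ay": 0, "az": 0}, {"x": 0, "y": 0, "z": 0, "ax": 0, "ay": 0, "az": 0}, {"x": 0, "y": 0, "z": 0, "ax": 0, "ay": 0, "az": 0}, {"x": 0, "y": 0, "z": 0, "ax": 0, "ay": 0, "az": 0}, {"x": 0, "y": 0, "z": 0, "ax": 0, "ay": 0, "az": 0}, {"x": 0, "y": 0, "z": 0, "ax": 0, "ay": 0, "az": 0}], "grip": 255, "grip_force": 15}}

```text
clock: 4.55
tcp_pos: [0.5111, -0.2081, 0.1858]
tcp_rot: [-0.466, 0.466, 0.532, -0.532]
force: [-0.3, -0.3, 0.1]
gripper_width: 0.0119
```

Request:
{"op": "drive_tool", "data": {"commands": [{"x": 0, "y": 0, "z": 0, "ax": 0, "ay": 0, "az": 0}, {"x": 0, "y": 0, "z": 0, "ax": 0, "ay": 0, "az": 0}, {"x": 0, "y": 0, "z": 0, "ax": 0, "ay": 0, "az": 0}, {"x": 0, "y": 0, "z": 0, "ax": 0, "ay": 0, "az": 0}], "grip": 255, "grip_force": 55}}

```text
clock: 4.95
tcp_pos: [0.511, -0.2081, 0.1858]
tcp_rot: [-0.466, 0.466, 0.532, -0.532]
force: [0.6, 0.5, -0.8]
gripper_width: 0.0114
```

Run:
```python
from h import *
goal([.511,-.208,.186],np.radians(7.5),1)
for n in('scene','top'):
    d=snap(n,n[0]+'2')
d=dict(np.load('/tmp/s2.npz'));cv2.imwrite('pics/s2c.png',cv2.resize(d['img'][120:260,120:260],None,fx=4,fy=4,interpolation=0)[:,:,::-1])
```

```text
t 4.95 p [ 0.511  -0.2081  0.1858] q [-0.408  0.304  1.665  0.     1.173 -2.111] F [ 0.56  0.52 -0.85] w 0.0114
shift now-axes /50mm [ 0.002 -0.004  0.001]  after-turn axes [ 0.002 -0.004  0.001] turn/8deg [-0.     0.009  0.   ]
```

View pics/s2c.png

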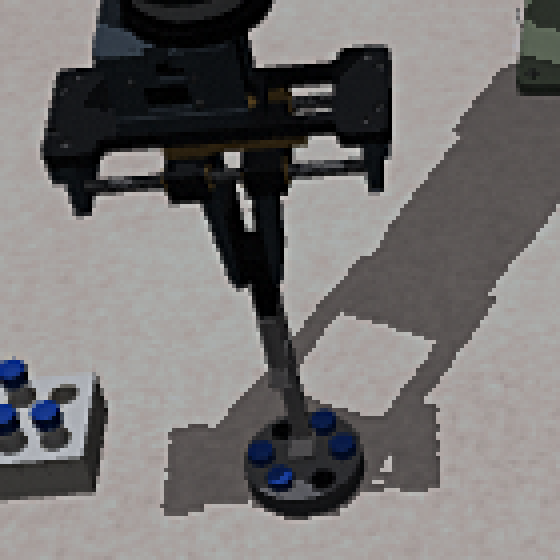

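Request:
{"op": "drive_tool", "data": {"commands": [{"x": 0, "y": -0.15, "z": 0, "ax": 0, "ay": 0, "az": 0}, {"x": 0, "y": -0.3, "z": 0, "ax": 0, "ay": 0, "az": 0}, {"x": 0, "y": -0.45, "z": 0, "ax": 0, "ay": 0, "az": 0}, {"x": 0, "y": -0.5, "z": 0, "ax": 0, "ay": 0, "az": 0}, {"x": 0, "y": -0.5, "z": 0.3, "ax": 0, "ay": 0, "az": 0}, {"x": 0.2, "y": -0.5, "z": 0.3, "ax": 0, "ay": 0.2, "az": 0}, {"x": 0.3, "y": -0.3, "z": 0.3, "ax": 0, "ay": 0.2, "az": 0}, {"x": 0.4, "y": 0, "z": 0.3, "ax": 0, "ay": 0.2, "az": 0}]}}

```text
clock: 5.85
tcp_pos: [0.4473, -0.1703, 0.3234]
tcp_rot: [-0.487, 0.49, 0.512, -0.511]
force: [0.1, 0.5, -1.4]
gripper_width: 0.0117
```

Run:
```python
from h import *
goal([.432,.147,.316],np.radians(-5.3),1)
```

```text
t 5.85 p [ 0.4473 -0.1703  0.3234] q [-0.388  0.11   1.57  -0.     1.456 -2.005] F [ 0.07  0.48 -1.43] w 0.0117
shift now-axes /50mm [6.355 0.135 0.014]  after-turn axes [6.292 0.148 0.892] turn/8deg [ 0.032  0.993 -0.013]
```

Request:
{"op": "drive_tool", "data": {"commands": [{"x": 0.6, "y": 0, "z": 0, "ax": 0, "ay": 0.25, "az": 0}, {"x": 0.8, "y": 0, "z": 0.1, "ax": 0, "ay": 0.25, "az": 0}, {"x": 0.9, "y": 0, "z": 0.1, "ax": 0, "ay": 0.25, "az": 0}, {"x": 0.9, "y": 0, "z": 0.15, "ax": 0, "ay": 0.25, "az": 0}, {"x": 0.9, "y": 0, "z": 0.15, "ax": 0, "ay": 0, "az": 0}, {"x": 0.8, "y": 0, "z": 0.1, "ax": 0, "ay": 0, "az": 0}, {"x": 0.6, "y": 0, "z": 0.1, "ax": 0, "ay": 0, "az": 0}, {"x": 0.4, "y": 0, "z": 0, "ax": 0, "ay": 0, "az": 0}]}}

```text
clock: 6.65
tcp_pos: [0.4249, 0.1285, 0.3211]
tcp_rot: [0.522, -0.521, -0.477, 0.477]
force: [0.0, -0.4, -1.7]
gripper_width: 0.0116
```

Request:
{"op": "drive_tool", "data": {"commands": [{"x": 0.2, "y": 0, "z": 0, "ax": 0, "ay": 0, "az": 0}, {"x": 0, "y": 0, "z": 0, "ax": 0, "ay": 0, "az": 0}, {"x": 0, "y": 0, "z": 0, "ax": 0, "ay": 0, "az": 0}]}}

```text
clock: 6.95
tcp_pos: [0.4268, 0.1356, 0.3208]
tcp_rot: [-0.522, 0.522, 0.476, -0.477]
force: [-0.1, -0.2, -2.0]
gripper_width: 0.0116
```

Run:
```python
from h import *
goal([.432,.147,.316],np.radians(-5.3),1)
for n in('scene','top'):
    d=snap(n,n[0]+'3'); 
S=dict(np.load('/tmp/s3.npz'));T=dict(np.load('/tmp/t3.npz'))
a=cv2.resize(S['img'][60:300,250:400],None,fx=2.5,fy=2.5,interpolation=0)
b=cv2.resize(T['img'][160:310,170:290],None,fx=3,fy=3,interpolation=0);b=cv2.copyMakeBorder(b,0,150,0,0,0)
cv2.imwrite('pics/c3.png',np.clip(np.hstack([a,b])[:,:,::-1]*1.5,0,255).astype(np.uint8))
```

```text
t 6.95 p [0.4268 0.1356 0.3208] q [ 2.830e-01  6.300e-02  1.630e+00 -1.000e-03  1.449e+00 -1.197e+00] F [-0.06 -0.21 -1.98] w 0.0116
shift now-axes /50mm [ 0.237  0.096 -0.084]  after-turn axes [ 0.237  0.096 -0.083] turn/8deg [-0.002  0.008 -0.007]
```

View pics/c3.png

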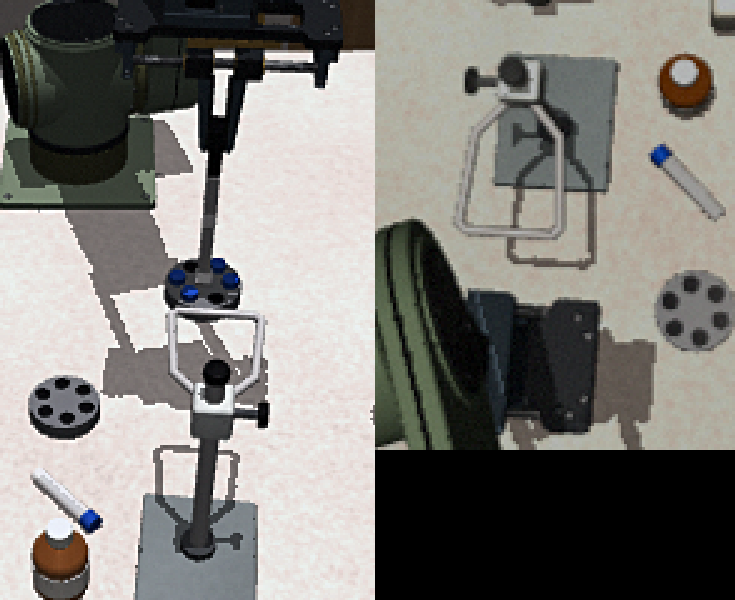

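```bash
cat >> h.py <<'E'
TH=np.radians(-5.3); BAR=np.array([.5215,.139])
ex=np.array([np.cos(TH),np.sin(TH)]); ey=np.array([-np.sin(TH),np.cos(TH)])
def carrier(D,p):
    W=world(D).reshape(-1,3); d=W[:,:2]-p[:2]; C=np.stack([d@ex,d@ey,W[:,2]-(p[2]-.0708)],1)  # rel to assumed mouth
    m=(abs(C[:,0])<.05)&(abs(C[:,1])<.045)&(C[:,2]>-.13)&(C[:,2]<.02)
    return C[m]
E
python3 - <<'E'
from h import *
s,p,R=st()
C=carrier(dict(np.load('/tmp/s3.npz')),p)
q=C[(C[:,2]<-.085)]; print('disc',cv2.minEnclosingCircle((q[:,:2]*1000).astype(np.float32)),(q.min(0)*1000).round(1),(q.max(0)*1000).round(1))
for lo in np.arange(-.085,.02,.01):
    q=C[(C[:,2]>lo)&(C[:,2]<lo+.01)&(abs(C[:,1])<.012)]*1000
    if len(q): print(round(lo*1000),len(q),np.percentile(q[:,0],[5,50,95]).round(1),np.percentile(q[:,1],[5,50,95]).round(1))
E
```

```text
disc ((-2.011807441711426, -1.4248119592666626), 40.70981979370117) [ -42.2  -36.5 -115.5] [ 38.7  37.5 -85.1]
-85 16 [-15.2 -11.3  -0.9] [-6.4 -0.3  5.2]
-75 16 [-13.1 -10.4  -9. ] [-3.7  0.   4.4]
-65 16 [-13.1 -11.4  -8.9] [-4.3  0.6  5.6]
-55 18 [-13.2 -11.3  -8.9] [-5.1 -0.3  4.6]
-45 15 [-13.1 -11.3 -10.4] [-5.5 -0.6  4.8]
-35 2 [-10.3 -10.3 -10.3] [-1.   1.2  3.3]
-15 19 [10.4 16.1 18.1] [-4.4  0.2  4.9]
-5 26 [-10.4  11.   15.1] [-5.9 -0.6  5.6]
5 18 [ 9.7 12.6 13.8] [-4.   0.8  5.6]
15 9 [ 9.5 11.  13.8] [-4.1  2.6  5.1]
```

Run:
```python
from h import *
goal([.5225,.139,.314],TH,1)
```

```text
t 7.05 p [0.4268 0.1353 0.3209] q [ 0.282  0.062  1.631 -0.     1.449 -1.196] F [-0.27  0.08 -1.48] w 0.0115
shift now-axes /50mm [ 0.25   0.137 -1.899]  after-turn axes [ 0.25   0.137 -1.899] turn/8deg [-0.001 -0.    -0.004]
```

Request:
{"op": "drive_tool", "data": {"commands": [{"x": 0.1, "y": 0.05, "z": -0.1, "ax": 0, "ay": 0, "az": 0}, {"x": 0.1, "y": 0.05, "z": -0.3, "ax": 0, "ay": 0, "az": 0}, {"x": 0.05, "y": 0.04, "z": -0.4, "ax": 0, "ay": 0, "az": 0}, {"x": 0, "y": 0, "z": -0.4, "ax": 0, "ay": 0, "az": 0}, {"x": 0, "y": 0, "z": -0.4, "ax": 0, "ay": 0, "az": 0}, {"x": 0, "y": 0, "z": -0.2, "ax": 0, "ay": 0, "az": 0}, {"x": 0, "y": 0, "z": -0.1, "ax": 0, "ay": 0, "az": 0}, {"x": 0, "y": 0, "z": 0, "ax": 0, "ay": 0, "az": 0}]}}

```text
clock: 7.85
tcp_pos: [0.523, 0.1401, 0.3133]
tcp_rot: [0.523, -0.522, -0.476, 0.477]
force: [-0.4, -0.7, -2.3]
gripper_width: 0.0117
```

Request:
{"op": "drive_tool", "data": {"commands": [{"x": 0, "y": 0, "z": 0, "ax": 0, "ay": 0, "az": 0}, {"x": 0, "y": 0, "z": 0, "ax": 0, "ay": 0, "az": 0}]}}

```text
clock: 8.05
tcp_pos: [0.522, 0.1402, 0.3141]
tcp_rot: [0.522, -0.522, -0.477, 0.477]
force: [-0.0, -0.0, -3.7]
gripper_width: 0.0114
```

Run:
```python
from h import *
goal([.5225,.139,.314],TH,1)
for n in('scene','top'):
    d=snap(n,n[0]+'4'); 
S=dict(np.load('/tmp/s4.npz'))
s,p,R=st()
W=world(S).reshape(-1,3); d=W[:,:2]-p[:2]; C=np.stack([d@ex,d@ey,W[:,2]-(p[2]-.0708)],1)*1000
for nm,m in (('limb',(abs(C[:,0]+10)<8)&(abs(C[:,1])<10)&(C[:,2]>-78)&(C[:,2]<-60)),('lip',(C[:,0]>8)&(C[:,0]<25)&(abs(C[:,1])<9)&(C[:,2]>-15)&(C[:,2]<15)),
 ('bar+',(abs(C[:,0])<12)&(C[:,1]>10)&(C[:,1]<28)&(abs(W[:,2]-.201)<.012)),('bar-',(abs(C[:,0])<12)&(C[:,1]<-10)&(C[:,1]>-28)&(abs(W[:,2]-.201)<.012))):
    q=C[m]; print(nm,len(q),np.percentile(q,[5,50,95],axis=0).round(1).tolist())
a=cv2.resize(S['img'][60:260,260:400],None,fx=4,fy=3,interpolation=0)
cv2.imwrite('pics/c4.png',np.clip(a[:,:,::-1]*1.5,0,255).astype(np.uint8))
```

```text
t 8.05 p [0.522  0.1402 0.3141] q [ 0.241  0.219  1.459  0.     1.464 -1.239] F [-0.02 -0.01 -3.73] w 0.0114
shift now-axes /50mm [-0.024  0.002 -0.013]  after-turn axes [-0.024  0.002 -0.013] turn/8deg [0.    0.011 0.001]
limb 31 [[-13.0, -4.7, -77.1], [-10.8, 0.2, -69.9], [-9.4, 5.0, -61.7]]
lip 66 [[10.0, -5.5, -10.9], [12.4, -0.2, -1.5], [17.4, 5.2, 13.6]]
bar+ 30 [[-4.3, 11.8, -45.8], [0.0, 20.5, -40.4], [2.9, 27.3, -37.4]]
bar- 29 [[-3.7, -25.9, -44.4], [0.4, -17.1, -40.4], [2.5, -10.4, -38.0]]
```

View pics/c4.png

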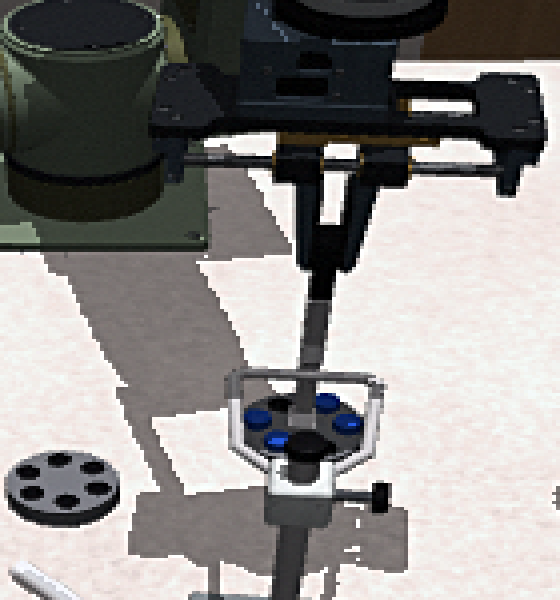

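Request:
{"op": "drive_tool", "data": {"commands": [{"x": -0.02, "y": 0.1, "z": 0, "ax": 0, "ay": 0, "az": 0}, {"x": 0, "y": 0.14, "z": 0, "ax": 0, "ay": 0, "az": 0}, {"x": 0, "y": 0.14, "z": 0, "ax": 0, "ay": 0, "az": 0}, {"x": 0, "y": 0.14, "z": 0, "ax": 0, "ay": 0, "az": 0}, {"x": 0, "y": 0.12, "z": 0, "ax": 0, "ay": 0, "az": 0}, {"x": 0, "y": 0.06, "z": 0, "ax": 0, "ay": 0, "az": 0}, {"x": 0, "y": 0, "z": 0, "ax": 0, "ay": 0, "az": 0}, {"x": 0, "y": 0, "z": 0, "ax": 0, "ay": 0, "az": 0}]}}

```text
clock: 8.95
tcp_pos: [0.5227, 0.1392, 0.279]
tcp_rot: [-0.522, 0.522, 0.477, -0.477]
force: [-0.0, 0.1, -1.5]
gripper_width: 0.012
```

Request:
{"op": "drive_tool", "data": {"commands": [{"x": 0, "y": 0.04, "z": 0, "ax": 0, "ay": 0, "az": 0}, {"x": 0, "y": 0.04, "z": 0, "ax": 0, "ay": 0, "az": 0}, {"x": 0, "y": 0, "z": 0, "ax": 0, "ay": 0, "az": 0}]}}

```text
clock: 9.25
tcp_pos: [0.5227, 0.1393, 0.2752]
tcp_rot: [-0.522, 0.522, 0.477, -0.476]
force: [0.5, 0.1, -0.3]
gripper_width: 0.0114
```

Request:
{"op": "drive_tool", "data": {"commands": [{"x": 0, "y": 0.04, "z": 0, "ax": 0, "ay": 0, "az": 0}, {"x": 0, "y": 0.04, "z": 0, "ax": 0, "ay": 0, "az": 0}, {"x": 0, "y": 0, "z": 0, "ax": 0, "ay": 0, "az": 0}]}}

```text
clock: 9.55
tcp_pos: [0.5226, 0.1393, 0.2717]
tcp_rot: [-0.522, 0.522, 0.477, -0.476]
force: [-1.1, 0.7, 4.8]
gripper_width: 0.0114
```

Request:
{"op": "drive_tool", "data": {"commands": [{"x": 0, "y": 0.04, "z": 0, "ax": 0, "ay": 0, "az": 0}, {"x": 0, "y": 0.04, "z": 0, "ax": 0, "ay": 0, "az": 0}, {"x": 0, "y": 0, "z": 0, "ax": 0, "ay": 0, "az": 0}]}}

```text
clock: 9.85
tcp_pos: [0.5212, 0.1394, 0.2673]
tcp_rot: [0.523, -0.522, -0.476, 0.477]
force: [-4.4, 0.5, 4.6]
gripper_width: 0.0114
```

Request:
{"op": "drive_tool", "data": {"commands": [{"x": 0, "y": 0.04, "z": 0, "ax": 0, "ay": 0, "az": 0}, {"x": 0, "y": 0.04, "z": 0, "ax": 0, "ay": 0, "az": 0}, {"x": 0, "y": 0, "z": 0, "ax": 0, "ay": 0, "az": 0}]}}

```text
clock: 10.15
tcp_pos: [0.5207, 0.1394, 0.2625]
tcp_rot: [0.523, -0.521, -0.476, 0.478]
force: [-5.3, 0.5, 2.4]
gripper_width: 0.0115
```

Request:
{"op": "drive_tool", "data": {"commands": [{"x": 0, "y": 0.03, "z": 0, "ax": 0, "ay": 0, "az": 0}, {"x": 0, "y": 0.03, "z": 0, "ax": 0, "ay": 0, "az": 0}, {"x": 0, "y": 0, "z": 0, "ax": 0, "ay": 0, "az": 0}]}}

```text
clock: 10.45
tcp_pos: [0.5212, 0.1392, 0.2593]
tcp_rot: [0.523, -0.521, -0.476, 0.478]
force: [-5.0, 1.2, 2.5]
gripper_width: 0.0115
```

Request:
{"op": "drive_tool", "data": {"commands": [{"x": 0, "y": 0.03, "z": 0, "ax": 0, "ay": 0, "az": 0}, {"x": 0, "y": 0.03, "z": 0, "ax": 0, "ay": 0, "az": 0}, {"x": 0, "y": 0, "z": 0, "ax": 0, "ay": 0, "az": 0}]}}

```text
clock: 10.75
tcp_pos: [0.5214, 0.1392, 0.2562]
tcp_rot: [0.523, -0.522, -0.476, 0.477]
force: [-4.8, -0.0, 1.6]
gripper_width: 0.0112
```

Request:
{"op": "drive_tool", "data": {"commands": [{"x": 0, "y": 0.03, "z": 0, "ax": 0, "ay": 0, "az": 0}, {"x": 0, "y": 0.03, "z": 0, "ax": 0, "ay": 0, "az": 0}, {"x": 0, "y": 0, "z": 0, "ax": 0, "ay": 0, "az": 0}]}}

```text
clock: 11.05
tcp_pos: [0.5233, 0.1389, 0.2528]
tcp_rot: [-0.522, 0.523, 0.477, -0.477]
force: [-0.8, -0.4, -2.2]
gripper_width: 0.0117
```

Request:
{"op": "drive_tool", "data": {"commands": [{"x": 0, "y": 0.02, "z": 0, "ax": 0, "ay": 0, "az": 0}, {"x": 0, "y": 0.02, "z": 0, "ax": 0, "ay": 0, "az": 0}, {"x": 0, "y": 0, "z": 0, "ax": 0, "ay": 0, "az": 0}]}}

```text
clock: 11.35
tcp_pos: [0.5229, 0.1391, 0.2517]
tcp_rot: [-0.522, 0.522, 0.477, -0.477]
force: [0.1, -0.3, -2.1]
gripper_width: 0.0115
```

Request:
{"op": "drive_tool", "data": {"commands": [{"x": 0, "y": 0.03, "z": 0, "ax": 0, "ay": 0, "az": 0}, {"x": 0, "y": 0.03, "z": 0, "ax": 0, "ay": 0, "az": 0}, {"x": 0, "y": 0, "z": 0, "ax": 0, "ay": 0, "az": 0}, {"x": 0, "y": 0, "z": 0, "ax": 0, "ay": 0, "az": 0}]}}

```text
clock: 11.75
tcp_pos: [0.5225, 0.1392, 0.2488]
tcp_rot: [0.522, -0.522, -0.477, 0.477]
force: [-0.1, -0.2, -1.8]
gripper_width: 0.0117
```

Request:
{"op": "drive_tool", "data": {"commands": [{"x": 0, "y": 0.02, "z": 0, "ax": 0, "ay": 0, "az": 0}, {"x": 0, "y": 0.02, "z": 0, "ax": 0, "ay": 0, "az": 0}, {"x": 0, "y": 0, "z": 0, "ax": 0, "ay": 0, "az": 0}, {"x": 0, "y": 0, "z": 0, "ax": 0, "ay": 0, "az": 0}]}}

```text
clock: 12.15
tcp_pos: [0.5225, 0.1392, 0.2468]
tcp_rot: [0.522, -0.522, -0.477, 0.477]
force: [-0.0, -0.1, -2.4]
gripper_width: 0.0116
```

Request:
{"op": "drive_tool", "data": {"commands": [{"x": 0, "y": 0.02, "z": 0, "ax": 0, "ay": 0, "az": 0}, {"x": 0, "y": 0, "z": 0, "ax": 0, "ay": 0, "az": 0}, {"x": 0, "y": 0, "z": 0, "ax": 0, "ay": 0, "az": 0}]}}

```text
clock: 12.45
tcp_pos: [0.5225, 0.1392, 0.2458]
tcp_rot: [0.522, -0.522, -0.477, 0.477]
force: [-0.2, -0.3, -2.6]
gripper_width: 0.0116
```

Request:
{"op": "drive_tool", "data": {"commands": [{"x": 0, "y": 0.01, "z": 0, "ax": 0, "ay": 0, "az": 0}, {"x": 0, "y": 0, "z": 0, "ax": 0, "ay": 0, "az": 0}, {"x": 0, "y": 0, "z": 0, "ax": 0, "ay": 0, "az": 0}]}}

```text
clock: 12.75
tcp_pos: [0.5225, 0.1392, 0.2453]
tcp_rot: [0.522, -0.522, -0.477, 0.477]
force: [-0.3, 0.4, -1.8]
gripper_width: 0.0114
```

Run:
```python
from h import *
goal([.5225,.139,.314],TH,1)
S=snap('scene','s5')
s,p,R=st()
W=world(S).reshape(-1,3); d=W[:,:2]-p[:2]; C=np.stack([d@ex,d@ey,W[:,2]-(p[2]-.0708)],1)*1000
for nm,m in (('lip',(C[:,0]>8)&(C[:,0]<25)&(abs(C[:,1])<9)&(C[:,2]>-15)&(C[:,2]<15)),
 ('bar+',(abs(C[:,0])<12)&(C[:,1]>10)&(C[:,1]<28)&(abs(W[:,2]-.201)<.012)),('bar-',(abs(C[:,0])<12)&(C[:,1]<-10)&(C[:,1]>-28)&(abs(W[:,2]-.201)<.012))):
    q=C[m]; print(nm,len(q),np.percentile(q,[5,50,95],axis=0).round(1).tolist())
a=cv2.resize(S['img'][100:260,280:380],None,fx=5.5,fy=3.7,interpolation=0)
cv2.imwrite('pics/c5.png',np.clip(a[:,:,::-1]*1.5,0,255).astype(np.uint8))
```

```text
t 12.75 p [0.5225 0.1392 0.2453] q [ 0.239  0.248  1.59   0.     1.303 -1.241] F [-0.27  0.44 -1.76] w 0.0114
shift now-axes /50mm [-0.003 -1.373 -0.   ]  after-turn axes [-4.000e-03 -1.373e+00 -1.000e-03] turn/8deg [-0.     0.009  0.001]
lip 56 [[10.3, -5.1, -10.3], [13.1, -0.2, -0.3], [18.4, 5.1, 13.9]]
bar+ 30 [[-3.9, 10.6, 24.2], [-0.2, 19.3, 28.4], [1.6, 26.1, 31.4]]
bar- 28 [[-3.7, -27.1, 24.0], [-0.2, -18.2, 28.4], [1.6, -11.6, 31.4]]
```

View pics/c5.png

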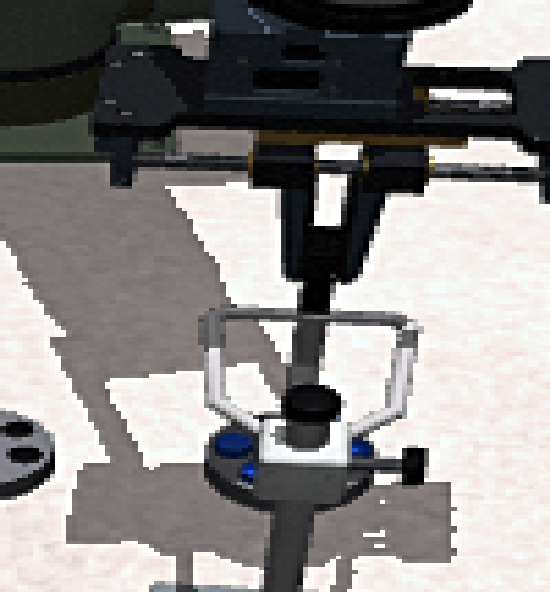

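Request:
{"op": "drive_tool", "data": {"commands": [{"x": 0, "y": 0.01, "z": 0, "ax": 0, "ay": 0, "az": 0}, {"x": 0, "y": 0, "z": 0, "ax": 0, "ay": 0, "az": 0}, {"x": 0, "y": 0, "z": 0, "ax": 0, "ay": 0, "az": 0}]}}

```text
clock: 13.1
tcp_pos: [0.5225, 0.1392, 0.2448]
tcp_rot: [0.522, -0.522, -0.477, 0.477]
force: [0.7, -0.7, -2.2]
gripper_width: 0.0114
```

Request:
{"op": "drive_tool", "data": {"commands": [{"x": 0, "y": 0.01, "z": 0, "ax": 0, "ay": 0, "az": 0}, {"x": 0, "y": 0, "z": 0, "ax": 0, "ay": 0, "az": 0}, {"x": 0, "y": 0, "z": 0, "ax": 0, "ay": 0, "az": 0}]}}

```text
clock: 13.4
tcp_pos: [0.5225, 0.1392, 0.2445]
tcp_rot: [-0.522, 0.522, 0.477, -0.477]
force: [0.8, -1.1, -2.1]
gripper_width: 0.012
```

Request:
{"op": "drive_tool", "data": {"commands": [{"x": 0, "y": 0.01, "z": 0, "ax": 0, "ay": 0, "az": 0}, {"x": 0, "y": 0, "z": 0, "ax": 0, "ay": 0, "az": 0}, {"x": 0, "y": 0, "z": 0, "ax": 0, "ay": 0, "az": 0}]}}

```text
clock: 13.7
tcp_pos: [0.5226, 0.1392, 0.2441]
tcp_rot: [-0.522, 0.522, 0.477, -0.477]
force: [-1.1, -0.0, 0.7]
gripper_width: 0.0113
```

Request:
{"op": "drive_tool", "data": {"commands": [{"x": 0, "y": 0.01, "z": 0, "ax": 0, "ay": 0, "az": 0}, {"x": 0, "y": 0, "z": 0, "ax": 0, "ay": 0, "az": 0}, {"x": 0, "y": 0, "z": 0, "ax": 0, "ay": 0, "az": 0}]}}

```text
clock: 14.0
tcp_pos: [0.5226, 0.1392, 0.2437]
tcp_rot: [-0.522, 0.522, 0.477, -0.476]
force: [-1.2, 0.6, 2.1]
gripper_width: 0.0115
```

Request:
{"op": "drive_tool", "data": {"commands": [{"x": 0, "y": 0, "z": 0, "ax": 0, "ay": 0, "az": 0}, {"x": 0, "y": 0, "z": 0, "ax": 0, "ay": 0, "az": 0}, {"x": 0, "y": 0, "z": 0, "ax": 0, "ay": 0, "az": 0}], "grip": 255, "grip_force": 3}}

```text
clock: 14.3
tcp_pos: [0.5226, 0.1392, 0.2435]
tcp_rot: [-0.522, 0.522, 0.477, -0.477]
force: [0.1, -0.1, 1.9]
gripper_width: 0.012
```

Request:
{"op": "drive_tool", "data": {"commands": [{"x": 0, "y": 0, "z": 0, "ax": 0, "ay": 0, "az": 0}, {"x": 0, "y": 0, "z": 0, "ax": 0, "ay": 0, "az": 0}, {"x": 0, "y": 0, "z": 0, "ax": 0, "ay": 0, "az": 0}, {"x": 0, "y": 0, "z": 0, "ax": 0, "ay": 0, "az": 0}, {"x": 0, "y": 0, "z": 0, "ax": 0, "ay": 0, "az": 0}], "grip": 120}}

```text
clock: 14.8
tcp_pos: [0.5225, 0.1392, 0.2432]
tcp_rot: [0.522, -0.522, -0.477, 0.477]
force: [-0.4, -0.1, 1.0]
gripper_width: 0.0475
```

Run:
```python
from h import *
goal([.5225,.139,.35],TH,1)
S=snap('scene','s6')
a=cv2.resize(S['img'][100:260,280:380],None,fx=5.5,fy=3.7,interpolation=0)
cv2.imwrite('pics/c6.png',np.clip(a[:,:,::-1]*1.5,0,255).astype(np.uint8))
```

```text
t 14.8 p [0.5225 0.1392 0.2432] q [ 0.239  0.249  1.594  0.     1.299 -1.241] F [-0.36 -0.1   1.04] w 0.0475
shift now-axes /50mm [-3.000e-03 -2.135e+00 -1.000e-03]  after-turn axes [-3.000e-03 -2.135e+00 -1.000e-03] turn/8deg [-0.001  0.01   0.   ]
```

View pics/c6.png

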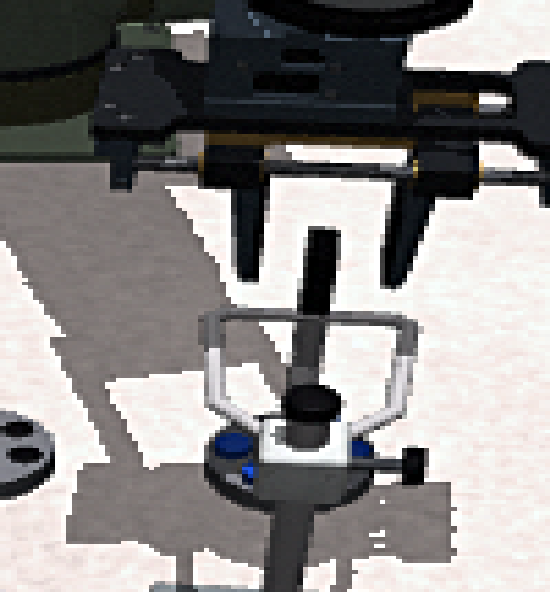

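Request:
{"op": "drive_tool", "data": {"commands": [{"x": 0, "y": -0.15, "z": 0, "ax": 0, "ay": 0, "az": 0}, {"x": 0, "y": -0.3, "z": 0, "ax": 0, "ay": 0, "az": 0}, {"x": 0, "y": -0.4, "z": 0, "ax": 0, "ay": 0, "az": 0}, {"x": 0, "y": -0.5, "z": 0, "ax": 0, "ay": 0, "az": 0}, {"x": 0, "y": -0.6, "z": 0, "ax": 0, "ay": 0, "az": 0}, {"x": 0, "y": -0.5, "z": 0.3, "ax": 0, "ay": 0, "az": 0}, {"x": 0, "y": -0.4, "z": 0.5, "ax": 0, "ay": 0, "az": 0}, {"x": 0, "y": 0, "z": 0.6, "ax": 0, "ay": 0, "az": 0}]}}

```text
clock: 15.65
tcp_pos: [0.4536, 0.1459, 0.3891]
tcp_rot: [-0.521, 0.523, 0.479, -0.474]
force: [0.0, 0.7, 0.6]
gripper_width: 0.0484
```

Request:
{"op": "drive_tool", "data": {"commands": [{"x": 0.2, "y": 0, "z": 0.8, "ax": 0, "ay": 0, "az": 0}, {"x": 0.5, "y": 0, "z": 0.5, "ax": 0, "ay": 0, "az": 0}, {"x": 0.7, "y": 0, "z": 0, "ax": 0, "ay": 0, "az": 0}, {"x": 0.8, "y": 0, "z": 0, "ax": 0, "ay": 0, "az": 0}, {"x": 0.8, "y": 0, "z": 0, "ax": 0, "ay": 0, "az": 0}, {"x": 0.6, "y": 0, "z": 0, "ax": 0, "ay": 0, "az": 0}, {"x": 0.3, "y": 0, "z": 0, "ax": 0, "ay": 0, "az": 0}, {"x": 0, "y": 0, "z": 0, "ax": 0, "ay": 0, "az": 0}]}}

```text
clock: 16.45
tcp_pos: [0.4058, 0.3467, 0.3855]
tcp_rot: [-0.522, 0.522, 0.477, -0.477]
force: [0.1, -0.3, -0.2]
gripper_width: 0.0483
```

Request:
{"op": "drive_tool", "data": {"commands": [{"x": 0, "y": 0, "z": 0, "ax": 0, "ay": 0, "az": 0}, {"x": 0, "y": 0, "z": 0, "ax": 0, "ay": 0, "az": 0}, {"x": 0, "y": 0, "z": 0, "ax": 0, "ay": 0, "az": 0}, {"x": 0, "y": 0, "z": 0, "ax": 0, "ay": 0, "az": 0}, {"x": 0, "y": 0, "z": 0, "ax": 0, "ay": 0, "az": 0}, {"x": 0, "y": 0, "z": 0, "ax": 0, "ay": 0, "az": 0}]}}

```text
clock: 17.05
tcp_pos: [0.4058, 0.3454, 0.386]
tcp_rot: [-0.522, 0.522, 0.477, -0.477]
force: [0.2, 0.0, 0.2]
gripper_width: 0.0482
```

Run:
```python
from h import *
goal([.5225,.139,.35],TH,1)
S=snap('scene','s7');T=snap('top','t7')
for D in(S,T):
    W=world(D).reshape(-1,3); d=W[:,:2]-BAR; C=np.stack([d@ex,d@ey,W[:,2]],1)*1000
    for lo in(70,90,150,165,180,190,215,230,245,255):
        q=C[(abs(C[:,0])<25)&(abs(C[:,1])<12)&(C[:,2]>lo)&(C[:,2]<lo+10)]
        if len(q)>1: print(lo,len(q),np.percentile(q,[5,50,95],axis=0).round(1).tolist())
a=cv2.resize(S['img'][150:270,270:390],None,fx=4.5,fy=4.5,interpolation=0)
cv2.imwrite('pics/c7.png',np.clip(a[:,:,::-1]*1.5,0,255).astype(np.uint8))
cv2.imwrite('pics/c7t.png',np.clip(T['img'][:,:,::-1]*1.5,0,255).astype(np.uint8))
# objects moved?
S0=dict(np.load('/tmp/scene0.npz')); print(cv2.absdiff(S0['img'],S['img']).max(2)[180:300,400:470].max(), cv2.absdiff(S0['img'],S['img']).max(2)[200:300,255:292].max())
```

```text
t 17.05 p [0.4058 0.3454 0.386 ] q [ 0.683  0.195  1.316  0.     1.629 -0.796] F [0.2  0.04 0.2 ] w 0.0482
shift now-axes /50mm [-3.897  0.719 -2.701]  after-turn axes [-3.894  0.719 -2.705] turn/8deg [0.001 0.007 0.001]
165 22 [[11.8, -4.3, 165.2], [14.2, 0.1, 169.4], [16.9, 5.0, 174.6]]
180 20 [[9.9, -5.4, 181.0], [13.0, -0.7, 186.0], [14.5, 5.8, 189.3]]
190 19 [[2.4, -4.5, 191.2], [12.3, 0.7, 195.3], [14.2, 5.8, 199.7]]
215 19 [[8.3, -5.5, 215.8], [12.4, -1.3, 219.5], [13.4, 3.4, 224.8]]
230 18 [[9.7, -4.5, 230.8], [11.6, -0.2, 235.6], [13.4, 6.0, 239.2]]
245 18 [[9.1, -5.5, 245.7], [11.6, 0.7, 249.0], [13.4, 5.3, 253.1]]
255 52 [[-8.7, -4.6, 256.5], [3.2, 0.2, 259.7], [12.8, 6.2, 261.1]]
70 43 [[-22.8, -11.0, 75.3], [1.2, 0.0, 78.3], [24.8, 9.7, 79.9]]
90 8 [[-17.5, -6.4, 92.0], [-13.7, -3.9, 94.7], [12.6, 6.3, 98.7]]
165 14 [[-7.9, -5.0, 166.4], [7.6, -3.1, 173.3], [17.9, -0.3, 174.4]]
180 4 [[-12.1, -5.4, 187.6], [1.6, -5.3, 188.6], [13.2, -5.1, 189.5]]
190 5 [[-13.8, -5.4, 191.4], [-13.6, -4.3, 195.1], [6.3, 2.9, 198.1]]
215 7 [[-10.7, -5.4, 216.1], [-5.9, -5.2, 220.4], [0.2, -4.4, 222.6]]
230 10 [[-9.6, -5.6, 231.8], [0.7, -5.3, 235.7], [11.8, -4.1, 239.8]]
245 14 [[-11.6, -5.6, 246.7], [-0.5, -5.1, 250.1], [12.4, 2.8, 253.6]]
255 64 [[-9.9, -5.2, 257.1], [1.1, 0.1, 260.5], [12.2, 5.5, 262.8]]
99 5
```

View pics/c7.png

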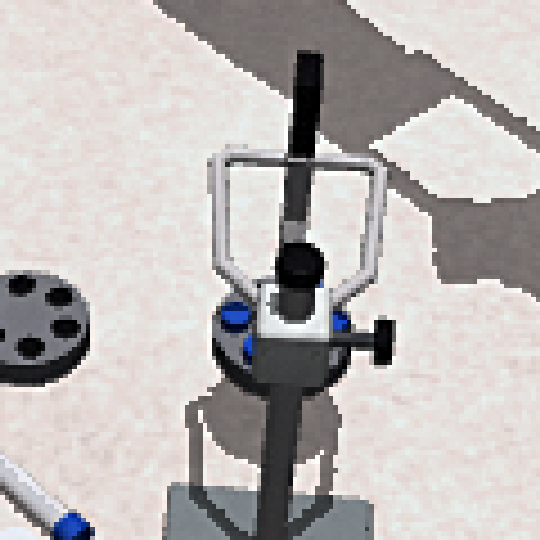

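View pics/c7t.png

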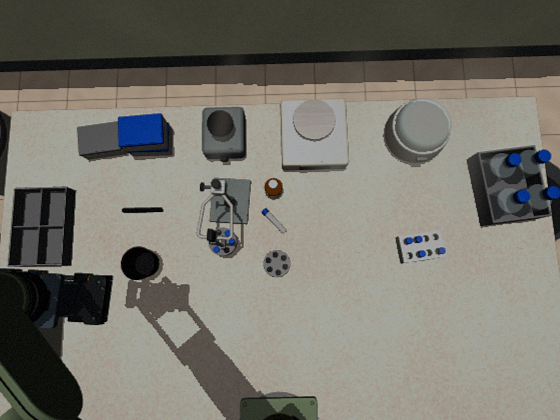

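```bash
python3 -c "
from h import *
W=world(dict(np.load('/tmp/t7.npz'))).reshape(-1,3); d=W[:,:2]-BAR; C=np.stack([d@ex,d@ey,W[:,2]],1)*1000
print(C[(abs(C[:,0])<10)&(abs(C[:,1])<12)&(C[:,2]>160)&(C[:,2]<195)].round(1).tolist())
print(job.job_done())"
```

```text
[[10.0, -0.7, 174.0], [7.5, -1.0, 174.4], [7.8, -3.3, 173.2], [-2.1, -1.8, 173.5], [-2.0, -4.3, 174.2], [-4.7, 0.4, 173.4], [-4.6, -2.2, 174.4], [-4.5, -4.6, 174.4], [-8.1, -5.1, 189.5], [-7.2, -5.5, 178.1], [-9.5, -5.4, 176.5], [-8.5, -5.7, 164.2]]
the job is handed in; nothing more can be done
None
```

The tube carrier now hangs upright from the loop's front bar with the gate shut, and the job is handed in at about 17 s on the clock. I gripped it by the tab, brought the bar in sideways under the lip, and pressed straight down. I then lowered the carrier until its crown rested on the bar, let go, and moved the arm clear.

- **Press force:** the highest vertical push I read was about 7 N, at the ends of moves. I did not read the force during the moves, so a short peak up to the gate's stated 10–16 N is possible.
- **Gate:** the force dropped back to the carrier's own weight with the bar about 20 mm above the gate line. In the last top view, gate points lie level at 173–174 mm across the mouth, below the bar.
- **Hang:** the tab top is at about 260 mm, which is where it should be with the crown on the bar. It stands vertical to within about 1–2 mm, and the wrist force is near zero.
- **Other things:** in the last top view the bottle, bucket, spare disc, rack, tube and marker look to be where they were. My image-difference check showed one large change (99) in the area covering the bucket and marker. I took this to be the arm's shadow and did not check it further. The area with the spare disc, tube and bottle barely changed (5).

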